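# Free the jammed mixing ball and stand the shaker on the coffee scale

### The job

The steel mixing ball in the clear shaker bottle is jammed behind the splash baffles of its neck: pick the bottle up by the neck and rock it well over to one side and then the other until the ball drops down into the round belly. Then set the bottle down gently, upright and centred on the round pan of the coffee scale so that no edge of its base overhangs the pan, let go and move clear, leaving the other things on the counter where they are.

Things in the scene. Friction and masses are not known exactly. Their poses are not given: they have to be found in the camera images.
- bottle: Clear plastic shaker bottle, 194 mm tall, 160 to 280 g, standing upright. Origin: centre of its underside; z up along it. Round belly 92 mm in diameter up to 86 mm, shoulder to 104 mm, then a flattened neck to 185 mm with a closed black cap on top. Rocked more than about 25 degrees (best 30 to 45) about its x axis, half a second each side, the ball rolls off the baffle that holds it.
- neck (a point): Where to grip the bottle: on the neck's axis, 165 mm above the underside. The neck is a flat-sided box from 104 to 185 mm, 33 mm thick along the bottle's x and 50 mm wide along its y; the cap has the same outline and ends at 194 mm. The axes are the bottle's.
- upper_baffle (a point): Tip of the upper baffle inside the neck, 152 mm above the underside: a shelf from the neck's +y wall, 17 mm long, sloping 22 degrees down to its wall. The ball starts on it. Leaning the bottle's top towards the bottle's -y rolls it off onto the lower baffle.
- lower_baffle (a point): Tip of the lower baffle, 119 mm above the underside: a like shelf from the -y wall, sloping 22 degrees down to that wall. Leaning the bottle's top towards the bottle's +y rolls the ball off it, down into the belly.
- ball: Steel mixing ball, 24 mm in diameter, 55 g, captive inside the bottle. Origin: its centre. It starts resting on the upper baffle, about 165 mm above the bottle's underside; it is free once it is in the belly, its centre less than 85 mm above the underside (17 mm when it lies on the belly's floor).
- scale: Coffee scale fixed to the counter: black base 140 mm (its x) by 125 mm (its y) by 22 mm high, a small display and two keys along its -x edge, and a raised round steel pan 110 mm in diameter whose top is 31 mm above the counter. Origin: centre of the base's underside, z up.
- pan (a point): Centre of the top face of the scale's round pan (8 mm towards +x of the scale's centre, 31 mm up).
- cup: Bystander: white ceramic cup, 72 mm in diameter, 62 mm high, loose; origin at the centre of its underside.
- pitcher: Bystander: steel milk pitcher with a side handle, 72 mm in diameter, 98 mm high, loose; origin at the centre of its underside.
- tamper: Bystander: dark steel coffee tamper, 58 mm in diameter, 92 mm high, loose; origin at the centre of its underside.
- portafilter: Bystander: portafilter lying flat, steel head 68 mm in diameter and 34 mm high with a wooden handle reaching 168 mm from the head's centre along its -x, loose; origin at the centre of the head's underside.
There are look-alikes about, which are no part of the job. Leave any green look-alike of the bottle alone.

How it is judged:
By the outcome, as a careful person would: the job done as asked, in the order asked, and still so for the second after the job is handed in, with the robot touching nothing.
It also fails if it takes over 51 s, if anything falls off the work surface, if the arm or the gripper's body presses on something with over 40 N, if the wrist force passes 120 N, or if a joint passes its speed limit or range.

### The arm

A 7-joint arm with a two-finger parallel gripper is mounted at the origin on the work surface. World frame = base frame: x ahead of the robot, y to its left, z up, the work surface at z = 0. Lengths are in m, angles in rad, forces in N, time in s.
With the tool pointing down it reaches from about 0.35 to 0.9 m from the base axis. Payload 8.1 kg.
Tool frame: the origin (TCP) lies midway between the tips of the shut fingers; the grasp point (between the pads) lies 19 mm behind it; z points along the fingers, y is the line along which they close (so a half turn about z gives the same grasp; the last joint's range is limited). The gripper opens to 92 mm and grips with 3 to 60 N. Pads are 19 mm wide; open, the fingers measure 130 mm over their backs; the gripper's body (75 mm by 190 mm) begins 47 mm behind the grasp point.
Start: joints at [1.046, 0.434, 0.025, 1.573, -0.012, 1.134, -0.075], TCP at [0.256, -0.57, 0.227] pointing down, gripper open.
Joint ranges: [-2.62, 2.62], [-0.44, 2.09], [-1.27, 1.32], [0.08, 2.57], [-1.32, 4.46], [0.12, 2], [-2.74, 2.74]. Speed limits (rad/s): [2.22, 2.22, 3.01, 3.01, 3.14, 3.14, 3.14].

### API

Orientations are given as a unit quaternion [x, y, z, w].
In Python, from rig import ctrl gives the robot as it stands.
- The arm moves only by the shell command python3 -m inch 'ROWS' [FORCE]. ROWS is a JSON object of lists of equal length, an entry for each row: "dr": the turn, a rotation vector about the tool's x, y, z in degrees, a list of three; "translation": the shift along the tool's x, y, z in mm, a list of three; "fingers": the closure, from -1 (fully open) to 1 (shut), so that 0 is half open. A call has 1 to 20 rows; each row is the pose to reach, as a shift and turn from the pose commanded when the call began, along the tool's axes at that moment; what a row does not reach only later rows make up. A row lasts 1/12 s, in which the tool goes at most 41.7 mm and 7.16 degrees, less where a joint would pass 70% of its speed; a pose out of reach is approached as far as the arm can. A call with a gripper value outside its range is refused whole. The fingers move at their own pace and stop on an object; FORCE is the grip in N (left out, the last holds). Time passes only in rows, so rows that repeat a pose let the fingers close. It gives the time, the measured TCP pose, the force, the opening and the grip force at its end, in the units of the state.
- ctrl.get_obs(): the state, without advancing time (a new reading comes with each control period).
- ctrl.grab_frame(name): name is "scene" or "top" or "wrist"; returns a dict with "color" (420x560x3 uint8, red, green, blue), "z_map" (420x560 float32, m along the optical axis (not along the pixel's ray), 0 where there is no reading), "mtx" (3x3 intrinsics, pixels), "pose" (4x4, takes a point from camera to world coordinates); the wrist camera has in their place "mount" (4x4, takes a point from camera to tool coordinates, whose origin is the TCP and whose axes are the flange's). Camera axes: x right, y down, z forward; pixel columns grow to the right and rows downward; lengths in m; the calibration is good to about 2 mm. A picture is of the moment at which its call begins: read the wrist's pose just before it.
- ctrl.finish_job(): hands the job in; it is judged then, once.
The state is a dict: "time": time; "joint_pos": joint angles; "dq": joint speeds; "tau": joint torques, N m; "eef_pos": TCP position; "ee_rot": TCP orientation; "force": force on the tool from outside, world axes, zero at the start; "wrist_torque": the same for the moment, N m; "opening": finger opening in m; "finger_force": force on a finger pad.
Only numpy, scipy, OpenCV 4.12 (cv2) and the standard library are available. Lean on these libraries where they do the work, as an engineer would, in place of code of your own. Each camera call takes 0.05 s, during which the arm holds its last target. There are 200 camera calls.

## Working session

There is one attempt and no reset: what is moved stays moved. The work goes in short steps, Python scripts to look and compute and a shell command to move; the robot and the scene stay as the last step left them, time stands still between calls to the robot, and variables do not carry over. Pictures are saved under pics/ and viewed, at most 10 in all, crops included, and the job is handed in when it is done.

```bash
mkdir -p pics; ls; python3 - <<'E'
from rig import ctrl
import cv2,numpy as np
o=ctrl.get_obs();print(o)
for n in("scene","top"):
    f=ctrl.grab_frame(n);cv2.imwrite(f"pics/{n}0.png",f["color"][:,:,::-1]);np.savez(f"{n}0.npz",**f);print(n,f["mtx"],f["pose"])
E
```

```text
pics
{'time': 0.0, 'joint_pos': array([ 1.04639736,  0.4351901 ,  0.02498948,  1.57411789, -0.01161279,
        1.13399494, -0.07508024]), 'dq': array([ 6.67858687e-04,  1.02773768e-03,  1.92892347e-03,  5.83885785e-04,
        9.79933536e-04,  9.65357318e-05, -1.26062905e-03]), 'tau': array([-1.67506430e-03, -6.67842793e+01,  9.84719731e-01, -3.14457929e+01,
       -6.04147674e-02,  4.28659644e-02,  2.25358858e-04]), 'eef_pos': array([ 0.25560501, -0.56977154,  0.22595755]), 'ee_rot': array([ 9.77850110e-01,  2.09304922e-01, -2.30063912e-04, -7.47930627e-04]), 'force': array([1.06674588, 0.04375039, 0.20047417]), 'wrist_torque': array([0.02617783, 0.05368052, 0.01279902]), 'finger_force': 0.0, 'opening': 0.09193794275802648}
scene [[432.61616545   0.         268.61911367]
 [  0.         432.61616545 208.63086622]
 [  0.           0.           1.        ]] [[ 6.33324363e-01  6.31244514e-01 -4.47694777e-01  1.14799034e+00]
 [ 7.73886039e-01 -5.15987813e-01  3.67228779e-01 -5.05833097e-01]
 [ 8.06103028e-04 -5.79039670e-01 -8.15298970e-01  1.26373307e+00]
 [ 0.00000000e+00  0.00000000e+00  0.00000000e+00  1.00000000e+00]]
top [[491.41705017   0.         277.90741247]
 [  0.         491.41705017 212.82790968]
 [  0.           0.           1.        ]] [[ 0.0206077  -0.99400956  0.10733274  0.40284866]
 [-0.99975561 -0.01962867  0.01017007 -0.00733697]
 [-0.00800234 -0.10751609 -0.99417114  1.34811169]
 [ 0.          0.          0.          1.        ]]
```

View pics/scene0.png

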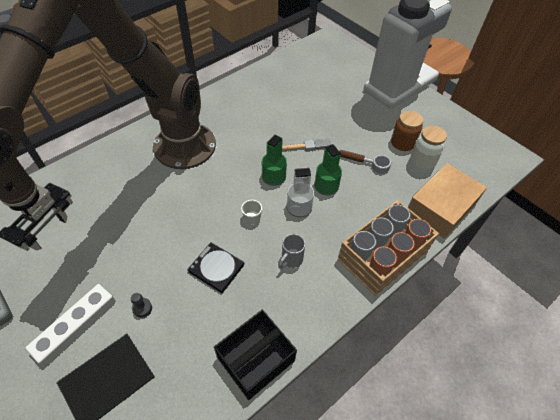

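View pics/top0.png

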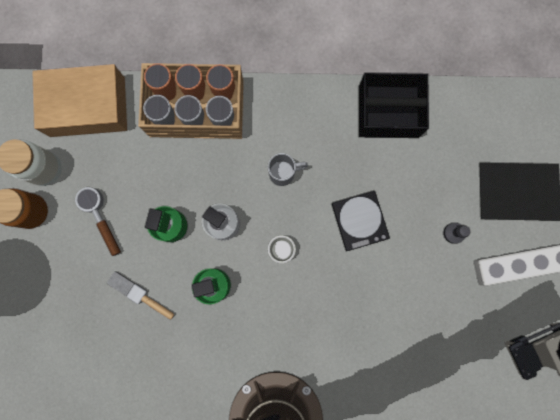

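The clear bottle is at about (215,218) in the top view and (300,190) in the scene view, between two green ones. The scale is at (361,220) in the top view. Next I measure the caps and the pan.

```bash
cat > h.py <<'E'
import numpy as np,cv2
def cloud(f):
    z=f["z_map"];v,u=np.indices(z.shape);K=f["mtx"]
    p=np.stack([(u-K[0,2])/K[0,0]*z,(v-K[1,2])/K[1,1]*z,z,np.ones_like(z)],-1)@f["pose"].T
    p=p[...,:3];p[z==0]=np.nan;return p
def rect(p):
    (c,s,a)=cv2.minAreaRect((p[:,:2]*1000).astype(np.float32));return np.round(c,1),np.round(s,1),round(a,1),len(p),np.round(np.nanmedian(p[:,2]),4)
E
python3 - <<'E'
from h import *
for n,win in(("top",(190,140,260,330)),("scene",(120,240,230,360))):
    f=np.load(n+"0.npz");p=cloud(f);im=f["color"].astype(int)
    m=(p[...,2]>.186)&(p[...,2]<.205);mm=np.zeros(m.shape,np.uint8);r=win
    mm[r[0]:r[2],r[1]:r[3]]=m[r[0]:r[2],r[1]:r[3]]
    k,l,st,_=cv2.connectedComponentsWithStats(mm)
    for i in range(1,k):
        if st[i,4]>30: print(n,"cap",st[i],rect(p[l==i]))
f=np.load("top0.npz");p=cloud(f)
s=p[180:260,325:400].reshape(-1,3)
q=s[(s[:,2]>.027)&(s[:,2]<.036)];print("pan",rect(q),cv2.minEnclosingCircle((q[:,:2]*1000).astype(np.float32)))
q=s[(s[:,2]>.015)&(s[:,2]<.036)];print("base",rect(q))
# everything tall, list blobs
m=((p[...,2]>.03)).astype(np.uint8);k,l,st,_=cv2.connectedComponentsWithStats(m)
for i in range(1,k):
    if st[i,4]>60: q=p[l==i];print(st[i,:4],rect(q),"zmax",round(np.nanpercentile(q[:,2],98),3))
f=np.load("scene0.npz");t=np.load("top0.npz")
a=cv2.resize(f["color"][130:225,250:350,::-1],(600,570),interpolation=cv2.INTER_CUBIC)
cv2.imwrite("pics/c1.png",a)
a=cv2.resize(t["color"][180:250,180:260,::-1],(640,560),interpolation=cv2.INTER_CUBIC)
cv2.imwrite("pics/c2.png",a)
E
```

```text
top cap [201 206  26  23 297] (array([516.3, 157.8]), array([50.6, 32.9]), 56.6, 297, np.float64(0.1937))
top cap [144 208  19  23 301] (array([507.6, 300.9]), array([33.6, 49.7]), 78.5, 301, np.float64(0.194))
scene cap [267 134  16  15 113] (array([349.7, 172.8]), array([34.6, 51.2]), 16.6, 113, np.float64(0.1928))
scene cap [325 144  16  14 125] (array([506.8, 296.4]), array([35.9, 52.7]), 78.6, 125, np.float64(0.1928))
scene cap [295 168  16  10 131] (array([513.9, 153.9]), array([49.6, 37.7]), 58.6, 131, np.float64(0.1929))
pan (array([ 530.6, -215.4]), array([133.4, 117.4]), 16.5, 1186, np.float64(0.0308)) ((527.21435546875, -223.07481384277344), 80.52182006835938)
base (array([ 531.7, -216.2]), array([140.2, 125.6]), 17.3, 2302, np.float64(0.0273))
[138  63 105  73] (array([841.7, 243.7]), array([174.8, 261.3]), 0.2, 6528, np.float64(0.1241)) zmax 0.141
[32 64 92 71] (array([840.2, 553.3]), array([164.6, 224.7]), 5.7, 5744, np.float64(0.0903)) zmax 0.096
[359  72  70  64] (array([ 841.7, -296. ]), array([153.3, 171.7]), 0.0, 2490, np.float64(0.0855)) zmax 0.103
[  0 139  57  4
[... 767 characters left out ...]
, array([53.6, 18.8]), 24.4, 85, np.float64(0.0319)) zmax 0.035
[450 224  20  15] (array([ 505.1, -469.9]), array([37.4, 30.2]), 3.4, 199, np.float64(0.0861)) zmax 0.095
[268 235  27  28] (array([448.4,  -4.2]), array([70.7, 68.1]), 1.0, 243, np.float64(0.0595)) zmax 0.067
[477 244  83  42] (array([ 419. , -638.7]), array([ 70.8, 226.7]), 11.6, 2214, np.float64(0.0442)) zmax 0.05
[191 268  39  37] (array([349.4, 176.7]), array([90.7, 90. ]), 34.4, 1034, np.float64(0.1)) zmax 0.198
[504 322  56  58] (array([ 250.7, -549.9]), array([ 74.8, 153.8]), 24.5, 2015, np.float64(0.3347)) zmax 0.394
[243 385  64  35] (array([54.7,  5.4]), array([ 83.6, 162.5]), 2.4, 1575, np.float64(0.1064)) zmax 0.287
```

View pics/c1.png

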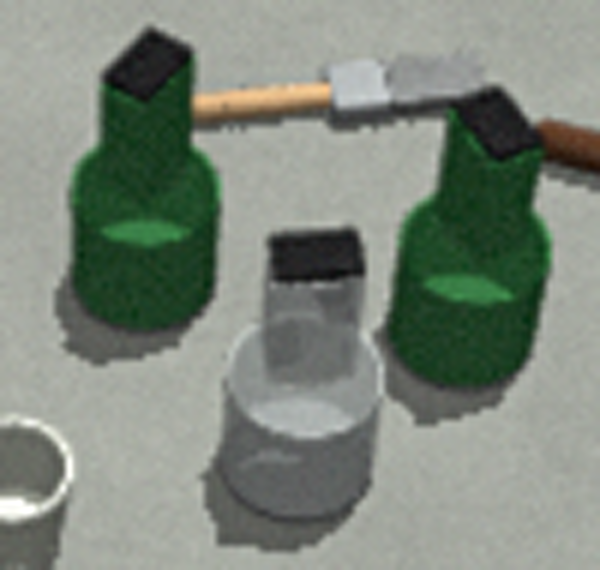

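View pics/c2.png

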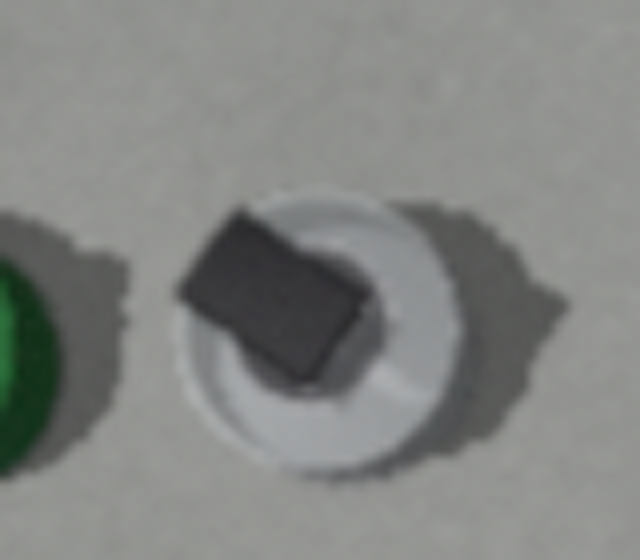

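The crops show the bottle's cap centre around (0.516, 0.157), with its long side (the bottle's y axis) at about 57.5° from world x. The clear bottle has no contact with its neighbours. From the base rectangle, the pan centre is about (0.540, -0.214) at z 0.031, which matches the pan blob.

```bash
cat >> h.py <<'E'
from scipy.spatial.transform import Rotation as Ro
def down(a):
    c,s=np.cos(np.radians(a)),np.sin(np.radians(a));return np.array([[c,s,0],[s,-c,0],[0,0,-1.]])
def delta(pos,R):
    from rig import ctrl
    o=ctrl.get_obs();R0=Ro.from_quat(o["ee_rot"]).as_matrix()
    print("t",round(o["time"],2),"shift mm",np.round(R0.T@(np.array(pos)-o["eef_pos"])*1000,1),"turn",np.round(Ro.from_matrix(R0.T@R).as_rotvec(degrees=True),1))
E
python3 -c "
from h import *
delta([.5157,.157,.30],down(57.5))"
```

```text
t 0.1 shift mm [ 534.8 -556.8  -73.3] turn [ -0.1  -0.  -33.3]
```

```bash
python3 -m inch '{"dr":[[0,0,0],[0,0,-5],[0,0,-10],[0,0,-15],[0,0,-20],[0,0,-25],[0,0,-30],[0,0,-33.3],[0,0,-33.3],[0,0,-33.3],[0,0,-33.3],[0,0,-33.3],[0,0,-33.3],[0,0,-33.3],[0,0,-33.3],[0,0,-33.3],[0,0,-33.3],[0,0,-33.3],[0,0,-33.3],[0,0,-33.3]],"translation":[[20,-21,-20],[40,-42,-40],[65,-68,-73],[90,-94,-73],[117,-122,-73],[145,-151,-73],[172,-179,-73],[200,-208,-73],[228,-237,-73],[256,-266,-73],[284,-295,-73],[312,-324,-73],[340,-354,-73],[368,-383,-73],[396,-412,-73],[424,-441,-73],[452,-470,-73],[480,-500,-73],[508,-529,-73],[535,-557,-73]],"fingers":[-1,-1,-1,-1,-1,-1,-1,-1,-1,-1,-1,-1,-1,-1,-1,-1,-1,-1,-1,-1]}' 40
python3 - <<'E'
from h import *
from rig import ctrl
delta([.5157,.157,.30],down(57.5))
print(ctrl.get_obs()["joint_pos"].round(2))
o=ctrl.get_obs();f=ctrl.grab_frame("wrist")
T=np.eye(4);T[:3,:3]=Ro.from_quat(o["ee_rot"]).as_matrix();T[:3,3]=o["eef_pos"]
f["pose"]=T@f["mount"];p=cloud(f)
m=((p[...,2]>.186)&(p[...,2]<.202)&(np.hypot(p[...,0]-.516,p[...,1]-.157)<.05));print(rect(p[m]),np.abs(o["dq"]).max())
cv2.imwrite("pics/w1.png",f["color"][:,:,::-1])
E
```

```text
time: 1.77
eef_pos: [0.5161, 0.1589, 0.2994]
ee_rot: [0.877, 0.481, -0.0, -0.0]
force: [0.2, -0.4, -0.7]
opening: 0.0918
finger_force: 0.0
t 1.77 shift mm [-1.8  0.7 -0.6] turn [-0.  0. -0.]
[ 0.05  0.3  -0.59  1.63  0.18  1.26 -1.14]
(array([515.4, 156.2]), array([49.8, 32.6]), 57.0, 1705, np.float64(0.1944)) 0.8918387964538783
```

```bash
python3 -c "
from h import *
delta([.5154,.1563,.146],down(57))"
```

```text
t 1.82 shift mm [-10.8   5.1 153.3] turn [-0.2 -0.3  0.9]
```

View pics/w1.png

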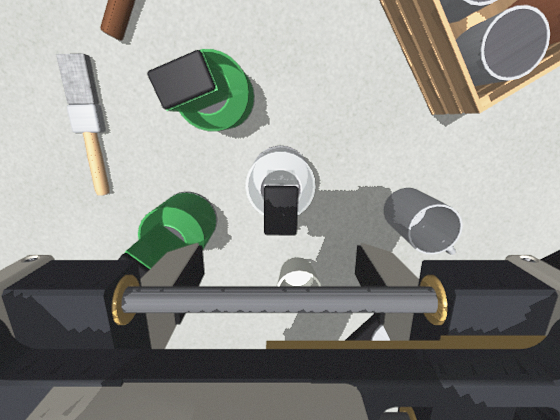

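The wrist view shows the clear bottle's black cap at (281,210), its thin side lying along the closing line, with the fingers clear of both green necks.

```bash
python3 -m inch '{"dr":[[0,0,0],[0,0,0],[0,0,0],[0,0,0.5],[0,0,0.5],[0,0,0.5],[0,0,0.5]],"translation":[[0,0,0],[0,0,0],[-1,0,10],[-1,0,30],[-1,0,50],[-1,0,60],[-1,0,60]],"fingers":[-1,-1,-1,-1,-1,-1,-1]}'
python3 - <<'E'
from h import *
from rig import ctrl
delta([.5154,.1563,.146],down(57))
o=ctrl.get_obs();f=ctrl.grab_frame("wrist")
T=np.eye(4);T[:3,:3]=Ro.from_quat(o["ee_rot"]).as_matrix();T[:3,3]=o["eef_pos"]
f["pose"]=T@f["mount"];p=cloud(f)
m=((p[...,2]>.186)&(p[...,2]<.202)&(np.hypot(p[...,0]-.516,p[...,1]-.157)<.05));print(rect(p[m]),np.abs(o["dq"]).max())
E
```

```text
time: 2.4
eef_pos: [0.5141, 0.1538, 0.2372]
ee_rot: [0.879, 0.476, -0.002, 0.0]
force: [1.3, 0.4, 0.3]
opening: 0.0914
finger_force: 0.0
t 2.4 shift mm [ 3.2 -0.1 91.2] turn [-0.1  0.2 -0.2]
(array([515.4, 156.4]), array([50.1, 33. ]), 56.1, 2759, np.float64(0.1944)) 0.0607027675898422
```

Bottle position confirmed. I'll descend, let the arm settle, and close.

```bash
python3 -m inch '{"dr":[[0,0,0],[0,0,0],[0,0,0],[0,0,0],[0,0,0],[0,0,0],[0,0,0],[0,0,0],[0,0,0],[0,0,0],[0,0,0],[0,0,0],[0,0,0],[0,0,0],[0,0,0],[0,0,0],[0,0,0],[0,0,0]],"translation":[[2,0,15],[2,0,35],[2,0,55],[2,0,72],[2,0,84],[2,0,91],[2,0,91],[2,0,91],[2,0,91],[2,0,91],[2,0,91],[2,0,91],[2,0,91],[2,0,91],[2,0,91],[2,0,91],[2,0,91],[2,0,91]],"fingers":[-1,-1,-1,-1,-1,-1,-1,-1,1,1,1,1,1,1,1,1,1,1]}' 45
```

```text
time: 3.95
eef_pos: [0.5165, 0.1578, 0.1487]
ee_rot: [0.879, 0.477, -0.0, -0.0]
force: [-0.0, -0.5, 1.7]
opening: 0.0327
finger_force: 45.0
```

```bash
python3 -m inch '{"dr":[[0,0,0],[0,0,0],[0,0,0],[0,0,0],[0,0,0],[0,0,0],[0,0,4],[0,0,9],[0,0,14],[0,0,19],[0,0,24],[0,0,29],[0,0,34],[0,0,39],[0,0,44],[0,0,49],[0,0,53],[0,0,57],[0,0,57],[0,0,57]],"translation":[[0,0,-5],[0,0,-15],[0,0,-35],[0,0,-60],[0,0,-90],[0,0,-120],[-10,10,-145],[-22,21,-165],[-35,33,-185],[-48,45,-200],[-61,57,-215],[-74,70,-225],[-87,82,-231],[-100,94,-231],[-113,106,-231],[-124,117,-231],[-133,125,-231],[-138,130,-231],[-138,130,-231],[-138,130,-231]],"fingers":[1,1,1,1,1,1,1,1,1,1,1,1,1,1,1,1,1,1,1,1]}' 45
python3 - <<'E'
from rig import ctrl
import cv2
print(ctrl.get_obs()["joint_pos"].round(2))
f=ctrl.grab_frame("scene");cv2.imwrite("pics/s2.png",f["color"][:,:,::-1])
E
```

```text
time: 5.62
eef_pos: [0.55, -0.0286, 0.3801]
ee_rot: [1.0, 0.001, -0.0, -0.0]
force: [0.3, 0.1, -3.5]
opening: 0.0328
finger_force: 45.0
[ 0.21  0.25 -0.34  1.47  0.08  1.43 -1.69]
```

View pics/s2.png

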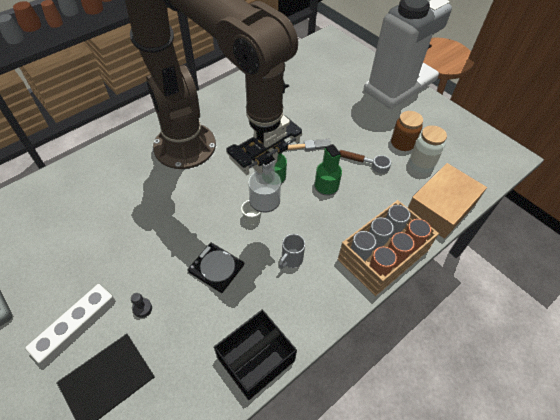

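The bottle is held at (265,185), upright and clear of the counter. Rock one way first.

```bash
python3 -m inch '{"dr":[[0,3,0],[0,8,0],[0,13,0],[0,18,0],[0,23,0],[0,28,0],[0,33,0],[0,38,0],[0,38,0],[0,38,0],[0,38,0],[0,38,0],[0,38,0],[0,38,0],[0,38,0],[0,38,0],[0,38,0],[0,38,0]],"translation":[[0,0,0],[0,0,0],[0,0,0],[0,0,0],[0,0,0],[0,0,0],[0,0,0],[0,0,0],[0,0,0],[0,0,0],[0,0,0],[0,0,0],[0,0,0],[0,0,0],[0,0,0],[0,0,0],[0,0,0],[0,0,0]],"fingers":[1,1,1,1,1,1,1,1,1,1,1,1,1,1,1,1,1,1]}'
python3 - <<'E'
from rig import ctrl
from h import *
import cv2
o=ctrl.get_obs();print(o["joint_pos"].round(2),Ro.from_quat(o["ee_rot"]).as_matrix().round(2),o["wrist_torque"])
f=ctrl.grab_frame("scene");a=cv2.resize(f["color"][110:230,200:320,::-1],(600,600),interpolation=cv2.INTER_CUBIC)
cv2.imwrite("pics/s3.png",a)
E
```

```text
time: 7.17
eef_pos: [0.5503, -0.0288, 0.3796]
ee_rot: [0.946, -0.0, 0.325, 0.0]
force: [0.2, -0.8, -3.7]
opening: 0.0329
finger_force: 45.0
[ 0.31 -0.12 -0.33  2.06 -0.04  0.54 -1.58] [[ 0.79 -0.    0.62]
 [-0.   -1.   -0.  ]
 [ 0.62 -0.   -0.79]] [ 0.07009505  1.20592495 -0.05455471]
```

View pics/s3.png

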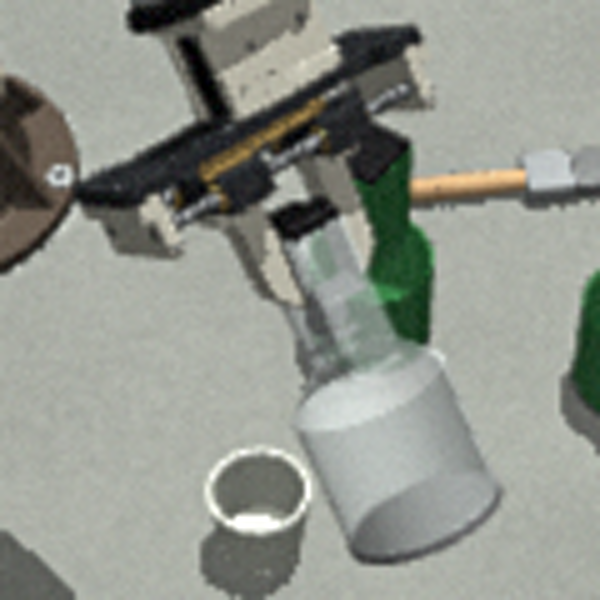

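The bottle leans with the gripper without slipping. The ball, a dark patch at about (315,320), is still in the neck. Rock the other way.

```bash
python3 -m inch '{"dr":[[0,-4,0],[0,-10,0],[0,-17,0],[0,-24,0],[0,-31,0],[0,-38,0],[0,-45,0],[0,-52,0],[0,-59,0],[0,-66,0],[0,-72,0],[0,-76,0],[0,-76,0],[0,-76,0],[0,-76,0],[0,-76,0],[0,-76,0],[0,-76,0],[0,-76,0],[0,-76,0]],"translation":[[0,0,0],[0,0,0],[0,0,0],[0,0,0],[0,0,0],[0,0,0],[0,0,0],[0,0,0],[0,0,0],[0,0,0],[0,0,0],[0,0,0],[0,0,0],[0,0,0],[0,0,0],[0,0,0],[0,0,0],[0,0,0],[0,0,0],[0,0,0]],"fingers":[1,1,1,1,1,1,1,1,1,1,1,1,1,1,1,1,1,1,1,1]}'
python3 - <<'E'
from rig import ctrl
from h import *
o=ctrl.get_obs();print(o["joint_pos"].round(2),Ro.from_quat(o["ee_rot"]).as_matrix().round(2),o["wrist_torque"])
E
```

```text
time: 8.88
eef_pos: [0.5401, -0.0124, 0.3881]
ee_rot: [0.967, 0.009, -0.254, -0.012]
force: [1.4, 11.4, -9.0]
opening: 0.033
finger_force: 45.0
[-0.22  0.56  0.33  1.12 -0.15  2.   -1.47] [[ 0.87  0.01 -0.49]
 [ 0.02 -1.    0.02]
 [-0.49 -0.03 -0.87]] [ 1.03417602 -1.39448021 -0.45026269]
```

Joint 6 stopped this lean at about 30°. I'll go upright at a closer, lower spot where the full lean fits.

```bash
python3 -c "
from h import *
delta([.45,-.10,.30],down(0))"
```

```text
t 8.88 shift mm [-37.4  89.  119.3] turn [-1.4 29.4  1. ]
```

```bash
python3 -m inch '{"dr":[[0,3,0],[0,8,0],[0,13,0],[0,18,0],[0,23,0],[-1,27,1],[-1.4,29.4,1],[-1.4,29.4,1],[-1.4,29.4,1],[-1.4,29.4,1],[-1.4,29.4,1],[-1.4,29.4,1],[-1.4,29.4,1],[-1.4,29.4,1],[-1.4,29.4,1]],"translation":[[0,0,0],[-3,8,10],[-7,16,22],[-11,25,34],[-15,35,46],[-19,45,60],[-23,55,74],[-27,65,88],[-31,75,100],[-35,84,112],[-37,89,119],[-37,89,119],[-37,89,119],[-37,89,119],[-37,89,119]],"fingers":[1,1,1,1,1,1,1,1,1,1,1,1,1,1,1]}'
python3 - <<'E'
from rig import ctrl
from h import *
o=ctrl.get_obs();print(o["joint_pos"].round(2))
f=ctrl.grab_frame("scene");a=cv2.resize(f["color"][110:270,160:320,::-1],(600,600),interpolation=cv2.INTER_CUBIC)
cv2.imwrite("pics/s4.png",a)
E
```

```text
time: 10.13
eef_pos: [0.4495, -0.1096, 0.3064]
ee_rot: [1.0, -0.012, 0.004, 0.012]
force: [0.7, -0.1, -3.5]
opening: 0.0325
finger_force: 45.0
[-0.27  0.08  0.41  1.86 -0.01  1.2  -1.45]
```

View pics/s4.png

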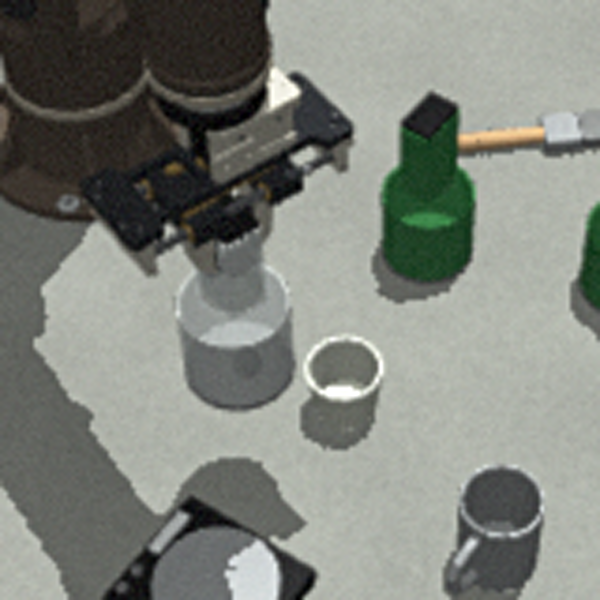

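The ball shows as a dark disc at (247,362) inside the round belly, so it is free. Next I'll carry the bottle over the pan.

```bash
python3 -c "
from h import *
delta([.5418,-.2138,.25],down(0))"
```

```text
t 10.18 shift mm [ 94.5 100.5  59.5] turn [ 1.4 -0.4 -1.4]
```

```bash
python3 -m inch '{"dr":[[0,0,0],[0.5,0,-0.5],[1,-0.4,-1],[1.4,-0.4,-1.4],[1.4,-0.4,-1.4],[1.4,-0.4,-1.4],[1.4,-0.4,-1.4],[1.4,-0.4,-1.4],[1.4,-0.4,-1.4],[1.4,-0.4,-1.4],[1.4,-0.4,-1.4],[1.4,-0.4,-1.4],[1.4,-0.4,-1.4],[1.4,-0.4,-1.4],[1.4,-0.4,-1.4],[1.4,-0.4,-1.4],[1.4,-0.4,-1.4],[1.4,-0.4,-1.4]],"translation":[[5,5,0],[15,16,5],[27,29,10],[40,42,16],[53,56,22],[65,69,28],[76,80,34],[84,89,40],[90,96,46],[94,100,52],[94,100,58],[94,100,59],[94,100,59],[94,100,59],[94,100,59],[94,100,59],[94,100,59],[94,100,59]],"fingers":[1,1,1,1,1,1,1,1,1,1,1,1,1,1,1,1,1,1]}'
python3 - <<'E'
from rig import ctrl
from h import *
delta([.5418,-.2138,.18],down(0))
f=ctrl.grab_frame("top");p=cloud(f);np.savez("top5.npz",**f);f2=ctrl.grab_frame("scene");p2=cloud(f2)
zo=ctrl.get_obs()["eef_pos"][2]-.1487
for q in(p,p2):
    for lo,hi in((.005,.08),(.06,.09),(.086,.1)):
        m=(q[...,2]>zo+lo)&(q[...,2]<zo+hi)&(np.hypot(q[...,0]-.54,q[...,1]+.214)<.07);s=q[m]
        if len(s)>10: print(lo,hi,rect(s),cv2.minEnclosingCircle((s[:,:2]*1000).astype(np.float32)))
a=cv2.resize(f2["color"][150:300,150:300,::-1],(600,600),interpolation=cv2.INTER_CUBIC)
cv2.imwrite("pics/s5.png",a)
E
```

```text
time: 11.68
eef_pos: [0.5404, -0.2138, 0.2503]
ee_rot: [1.0, -0.0, 0.0, -0.0]
force: [-1.0, -0.0, -3.9]
opening: 0.0331
finger_force: 45.0
t 11.68 shift mm [ 1.4  0.  70.3] turn [-0. -0. -0.]
0.005 0.08 (array([ 508.2, -181.3]), array([53.3,  7.9]), 45.8, 102, np.float64(0.1396)) ((510.86065673828125, -183.89266967773438), 26.635156631469727)
0.06 0.09 (array([ 509.5, -182.3]), array([42.3, 11.3]), 44.8, 67, np.float64(0.1863)) ((509.83148193359375, -182.59542846679688), 21.15951919555664)
0.086 0.1 (array([ 511.1, -183.3]), array([33.7, 17.5]), 63.3, 90, np.float64(0.1936)) ((509.71661376953125, -182.63302612304688), 18.32585334777832)
0.005 0.08 (array([ 543.5, -223. ]), array([89.7, 73.4]), 28.5, 397, np.float64(0.144)) ((537.5908813476562, -216.12855529785156), 46.83433151245117)
0.06 0.09 (array([ 543.5, -217.5]), array([90.9, 80.1]), 66.6, 245, np.float64(0.185)) ((538.2008056640625, -215.0348358154297), 46.505977630615234)
0.086 0.1 (array([ 546.5, -217.7]), array([88.6, 74.5]), 66.3, 300, np.float64(0.1939)) ((538.9351806640625, -214.25570678710938), 45.601341247558594)
```

View pics/s5.png

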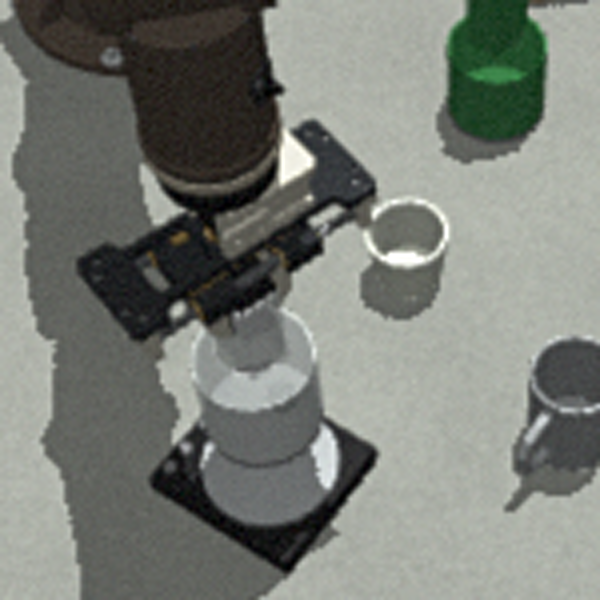

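The bottle hangs upright over the pan at (260,400). The ball isn't distinct against the shadow here, so I'll use one composite view with enhanced contrast to confirm it is in the belly before lowering.

```bash
python3 - <<'E'
from rig import ctrl
from h import *
cl=cv2.createCLAHE(3,(2,2))
def enh(c): 
    l=cv2.cvtColor(c[:,:,::-1].copy(),cv2.COLOR_BGR2LAB);l[...,0]=cl.apply(l[...,0]);return cv2.resize(cv2.cvtColor(l,cv2.COLOR_LAB2BGR),(400,400),interpolation=cv2.INTER_CUBIC)
s=ctrl.grab_frame("scene")["color"];w=ctrl.grab_frame("wrist")["color"]
a=np.hstack([enh(s[220:272,190:242]),enh(w[90:370,140:420])])
cv2.imwrite("pics/s6.png",a)
E
```

```text
(no output)
```

View pics/s6.png

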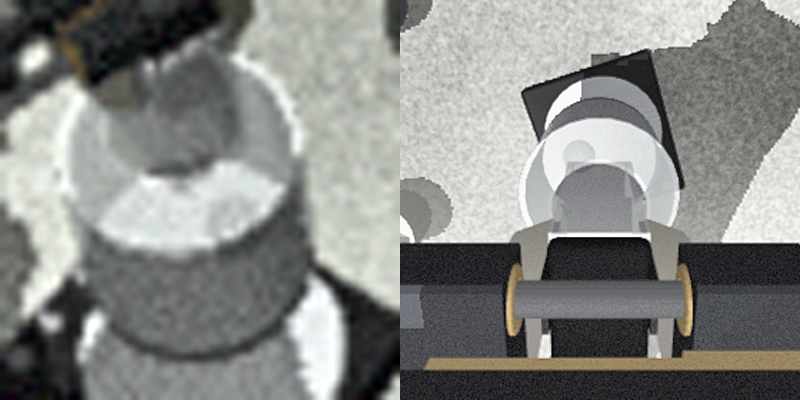

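In the wrist view the ball shows as a disc at (578,152) inside the belly's circle, and at (225,210) in the scene crop. It is in the belly, so I'll lower the bottle gently.

```bash
python3 -m inch '{"dr":[[0,0,0],[0,0,0],[0,0,0],[0,0,0],[0,0,0],[0,0,0],[0,0,0],[0,0,0],[0,0,0],[0,0,0],[0,0,0],[0,0,0],[0,0,0],[0,0,0]],"translation":[[0,0,6],[0.5,0,16],[1,0,28],[1,0,38],[1,0,48],[1,0,55],[1,0,60],[1,0,64],[1,0,66],[1,0,67],[1,0,68],[1,0,69],[1,0,69],[1,0,69]],"fingers":[1,1,1,1,1,1,1,1,1,1,1,1,1,1]}'
```

```text
time: 13.05
eef_pos: [0.5414, -0.2139, 0.1813]
ee_rot: [1.0, -0.0, 0.0, -0.0]
force: [-0.3, -1.0, -3.0]
opening: 0.0328
finger_force: 45.0
```

```bash
python3 -m inch '{"dr":[[0,0,0],[0,0,0],[0,0,0],[0,0,0],[0,0,0],[0,0,0]],"translation":[[0,0,0.3],[0,0,0.6],[0,0,0.9],[0,0,1.2],[0,0,1.5],[0,0,1.5]],"fingers":[1,1,1,1,1,1]}'
```

```text
time: 13.55
eef_pos: [0.5414, -0.2139, 0.18]
ee_rot: [1.0, -0.0, 0.0, -0.0]
force: [-1.2, 0.7, 3.6]
opening: 0.0329
finger_force: 45.0
```

The force reading went from -3 to +3.6 N, so the base is on the pan. Release and rise.

```bash
python3 -m inch '{"dr":[[0,0,0],[0,0,0],[0,0,0],[0,0,0],[0,0,0],[0,0,0],[0,0,0],[0,0,0],[0,0,0]],"translation":[[0,0,0],[0,0,0],[0,0,0],[0,0,0],[0,0,0],[0,0,0],[0,0,0],[0,0,0],[0,0,0]],"fingers":[0.25,0.2,0.1,0,-0.1,-0.3,-0.5,-0.5,-0.5]}' 5
python3 -m inch '{"dr":[[0,0,0],[0,0,0],[0,0,0],[0,0,0],[0,0,0],[0,0,0],[0,0,0],[0,0,0],[0,0,0],[0,0,0],[0,0,0],[0,0,0],[0,0,0],[0,0,0],[0,0,0],[0,0,0]],"translation":[[0,0,-5],[0,0,-15],[0,0,-30],[0,0,-50],[0,0,-70],[0,0,-90],[-15,0,-110],[-40,0,-125],[-70,0,-130],[-100,0,-130],[-130,0,-130],[-160,0,-130],[-180,0,-130],[-190,0,-130],[-190,0,-130],[-190,0,-130]],"fingers":[-0.5,-0.5,-0.5,-0.5,-0.5,-0.5,-0.5,-0.5,-0.5,-0.5,-0.5,-0.5,-0.5,-0.5,-0.5,-0.5]}'
python3 - <<'E'
from rig import ctrl
from h import *
R={}
for n in("top","scene"):
    f=ctrl.grab_frame(n);p=cloud(f);z0=np.load(n+"0.npz")
    near=np.hypot(p[...,0]-.54,p[...,1]+.214)<.075
    for nm,lo,hi in(("belly",.06,.135),("cap",.215,.235)):
        s=p[near&(p[...,2]>lo)&(p[...,2]<hi)]
        if len(s)>10: print(n,nm,rect(s),cv2.minEnclosingCircle((s[:,:2]*1000).astype(np.float32)))
    q=cloud(z0);s=q[(q[...,2]>.029)&(q[...,2]<.034)&(np.hypot(q[...,0]-.54,q[...,1]+.214)<.058)]
    print(n,"pan0",cv2.minEnclosingCircle((s[:,:2]*1000).astype(np.float32)))
    if n=="top":
        m=(p[...,2]>.03).astype(np.uint8);k,l,st,_=cv2.connectedComponentsWithStats(m)
        for i in range(1,k):
            if st[i,4]>60: print(rect(p[l==i]))
E
```

```text
time: 14.3
eef_pos: [0.5413, -0.2139, 0.1795]
ee_rot: [1.0, -0.0, -0.0, -0.0]
force: [-0.2, 0.0, -0.3]
opening: 0.068
finger_force: 0.0
time: 15.63
eef_pos: [0.3522, -0.2138, 0.3104]
ee_rot: [1.0, -0.0, 0.001, -0.0]
force: [0.2, 1.0, 0.2]
opening: 0.0688
finger_force: 0.0
top belly (array([ 538.4, -209.6]), array([89.7, 90.5]), 87.5, 617, np.float64(0.1221)) ((538.3182373046875, -211.05812072753906), 46.75020217895508)
top cap (array([ 538.6, -210.5]), array([32.8, 49.5]), 89.7, 321, np.float64(0.2246)) ((539.2420654296875, -210.70901489257812), 29.040752410888672)
top pan0 ((539.2156982421875, -214.02200317382812), 54.91648483276367)
(array([841.3, 243.6]), array([174.4, 261.7]), 0.2, 6532, np.float64(0.1239))
(array([840.6, 552.5]), array([162.9, 224. ]), 5.7, 5732, np.float64(0.0903))
(array([ 841.6, -296.1]), array([153.2, 172. ]), 0.0, 2492, np.float64(0.0858))
(array([658.6, 655. ]), array([93. , 91.1]), 19.0, 1969, np.float64(0.1424))
(array([668.2, -10. ]), array([70.9, 98.8]), 41.0, 412, np.float64(0.0778))
(array([572.9, 522.8]), array([68.6, 66.8]), 75.0, 492, np.float64(0
[... 461 characters left out ...]
(0.0591))
(array([ 418.6, -638. ]), array([ 71.1, 228. ]), 11.5, 2211, np.float64(0.0441))
(array([ 316.7, -189.6]), array([155.5, 200.4]), 85.6, 15775, np.float64(0.7356))
(array([349.2, 176.6]), array([90.4, 90.3]), 43.6, 1034, np.float64(0.0999))
(array([56.6,  1.2]), array([162.5,  80.5]), 89.5, 1565, np.float64(0.1075))
scene belly (array([ 542.5, -217.5]), array([89.6, 84. ]), 52.8, 610, np.float64(0.1181)) ((537.8641967773438, -215.3487548828125), 47.003517150878906)
scene cap (array([ 537. , -214.8]), array([34.7, 52.6]), 87.7, 189, np.float64(0.2239)) ((536.897705078125, -215.1664581298828), 28.747047424316406)
scene pan0 ((538.5216064453125, -217.79428100585938), 55.20365905761719)
```

The bottle stands upright, with the cap top at 0.2246 m. It sits about 3 mm from the pan centre, inside the 9 mm margin. The other things haven't moved and the arm is clear, so I'm handing in.

```bash
python3 -c "
from rig import ctrl
print(ctrl.finish_job())"
```

```text
the job is handed in; nothing more can be done
None
```

The ball dropped into the belly after one rock each way; the bottle stands upright on the scale pan about 3 mm off centre with no overhang, the other things are where they were, the arm is clear, and the job was handed in at about 16 s (the result was not reported back).

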